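# Make up two wood-carving kits

## Robot

A 6-joint arm with a two-finger parallel gripper is mounted at the origin on the work surface. World frame = base frame: x ahead of the robot, y to its left, z up, the work surface at z = 0. Lengths are in m, angles in degrees, forces in N, time in s.
With the tool pointing down it reaches from about 0.375 to 0.9 m from the base axis. Payload 3.1 kg.
Tool frame: the origin (TCP) lies on the centre line of the jaws, within the pads' length; the fingertips stand 8 mm ahead of it and the grasp point (between the pads) lies 11 mm behind it; z points along the fingers, y is the line along which they close (so a half turn about z gives the same grasp; the last joint's range is limited). The gripper opens to 87 mm and grips with 3 to 60 N. Pads are 19 mm wide; open, the fingers measure 117 mm over their backs; the gripper's body (75 mm by 190 mm) begins 51 mm behind the grasp point.
Start: joints at [-10.227, 30.224, 82.088, -0, 67.689, -10.227], TCP at [0.625, 0, 0.231] pointing down, gripper open.
Joint ranges: [-176.69, 176.69], [-43.24, 126.21], [12.49, 139.97], [-82, 262], [0, 151.66], [-163.58, 163.58]. Speed limits (degrees/s): [159.86, 159.86, 180, 180, 180, 180].

## Interface

Orientations are given as a 3x3 rotation matrix whose columns are the frame's x, y, z axes.
In Python, from rig import * gives the robot as it stands.
- The arm moves only by the tool step_arm, never from a script. Its argument "targets" is a list of rows, each a list of 5 numbers: the opening, from -1 (shut) to 1 (fully open), then the shift along the world's x, y, z normalised to -1 to 1, where 1 is 0.25 m, then the turn about the world's z normalised to -1 to 1, where 1 is 180 degrees. In form: [[fingers, x, y, z, turn], ...]. A call has 1 to 20 rows; each row is the pose to reach, as a shift and turn from the pose commanded when the call began, turning the shorter way round; what a row does not reach only later rows make up. A row lasts 1/10 s, in which the tool goes at most 50 mm and 8.59 degrees, less where a joint would pass 70% of its speed; a pose out of reach is approached as far as the arm can. A call with a number of a shift or a turn outside -1 to 1 is refused whole. A call with a gripper value outside its range is refused whole. The fingers move at their own pace and stop on an object; the grip force is fixed at half the most. Time passes only in rows, so rows that repeat a pose let the fingers close. It gives the time, the measured TCP pose, the force, the opening and the grip force at its end, in the units of the state.
- read_state(): the state, without advancing time (a new reading comes with each control period).
- capture(name): name is "scene" or "side" or "wrist"; returns a dict with "color" (384x512x3 uint8, red, green, blue), "mtx" (3x3 intrinsics, pixels), "pose" (4x4, takes a point from camera to world coordinates). Camera axes: x right, y down, z forward; pixel columns grow to the right and rows downward; lengths in m; the calibration is good to about 2 mm. A picture is of the moment at which its call begins. There is no depth.
- hand_in(): hands the job in; it is judged then, once.
The state is a dict: "time_s": time; "joint_positions": joint angles; "qvel": joint speeds; "tau": joint torques, N m; "position": TCP position; "tcp_rot": TCP orientation; "force": force on the tool from outside, world axes, zero at the start; "moment": the same for the moment, N m; "opening": opening from 0.0 (shut) to 1.0 (fully open); "grasp_force": force on a finger pad.
Only numpy, scipy, OpenCV 4.12 (cv2) and the standard library are available. Lean on these libraries where they do the work, as an engineer would, in place of code of your own. Each camera call takes 0.05 s, during which the arm holds its last target. There are 200 camera calls.

## Task

Make up the two carving kits on the bench. In the tray with two long bays lay the thin panel and the palm gouge, one to a bay, each flat on the tray and along its bay; draw the panel out level from under the lying totem, without shifting the totem. In the tray with two square bays stand the mallet and the taller of the two roughed-out figures, one to a bay and upright, and leave the shorter figure and the tin where they are.

Things in the scene. Friction and masses are not known exactly. Their poses are not given: they have to be found in the camera images.
- long_tray: relief kit tray, pale plywood with darker fences, fixed to the bench, 162 x 202 mm: two long bays side by side, each 150 mm along the tray's x and 92 mm along y, their centres at y = +49 and -49 mm. Floor 6 mm above the bench, fences and divider 6 mm wide, their tops 12 mm above the bench. Origin: centre of its underside (bench level), z up. It stands on the left or the right side of the work area
- square_tray: figure kit tray, same make, fixed to the bench, 88 x 170 mm: two square bays 76 x 76 mm side by side, centres at y = +41 and -41 mm. Floor 6 mm above the bench, fence tops 12 mm. Origin: centre of its underside (bench level), z up. It stands on the other side
- totem: small dark carved totem lying on its back, loose, about 0.3 kg, 170 mm long along its y, 50 mm wide along x, up to 44 mm high; it rests on two fixed dark bearers 12 mm high, one under each end (inner faces 58 mm from its middle), so that its underside is 12 mm and its top at most 56 mm above the bench. Origin: centre of its underside. Its -x side, from which the panel sticks out, faces the robot
- panel: thin pale wooden panel, 120 (x) x 44 (y) x 10 mm thick, lying on the bench between the bearers under the totem with 2 mm to spare above it; about 70 mm of its -x end sticks out towards the robot. It must be drawn about 55 mm along its own -x to come clear. Light, about 30 g. Origin: centre of its underside
- gouge: palm gouge lying flat, blade towards the robot, 120 mm long overall: wooden handle 60 x 26 x 24 mm high with a flat underside, centred at x = -30 mm, then a brass ferrule 16 mm across and a narrow steel blade 10 mm wide to x = +60 mm, held about 12 mm above the surface. Origin: under the middle of its overall length, at the level of the handle's underside; the blade points along +x. About 60 g
- mallet: dark turned round carver's mallet standing on its head, handle up, 140 mm high: head 58 mm across and 70 mm high, handle 22 to 27 mm thick from 75 to 138 mm height, thickest at 125 mm. About 0.25 kg. Origin: centre of its underside, z up along the handle
- tall_figure: taller of two pale roughed-out figures, standing, 105 mm high: square foot 42 x 42 mm up to 69 mm height, neck 22 x 22 x 8 mm, square head 30 x 30 mm from 77 to 105 mm. Sides parallel to its x and y. About 80 g. Origin: centre of its underside
- short_figure: shorter figure of the same form, standing, 62 mm high, foot 42 x 42 mm, head 30 x 30 mm. Stays where it is. Origin: centre of its underside
- tin: flat round steel wax tin, 54 mm across, 28 mm high. Stays where it is. Origin: centre of its underside
Not all that is in view belongs to the job. What is shaped like the gouge but green, pink or red is not meant.

How it is judged:
By the outcome, as a careful person would: the job done as asked, in the order asked, and still so for the second after the job is handed in, with the robot touching nothing.
It also fails if it takes over 120 s, if anything falls off the work surface, if the arm or the gripper's body presses on something with over 40 N, if the wrist force passes 120 N, or if a joint passes its speed limit or range.

## Working session

There is one attempt and no reset: what is moved stays moved. The work goes in short steps, Python scripts to look and compute and a tool call to move; the robot and the scene stay as the last step left them, time stands still between calls to the robot, and variables do not carry over. Pictures are saved under pics/ and viewed, at most 14 in all, crops included, and the job is handed in when it is done.

Besides the shell and the picture viewer there is one more tool, called after "Emit:" as name([rows], argument=value, ...), one row to a line, values as JSON. step_arm: Moves the arm, as the interface text tells. Scaled input: -1 to 1 covers 0.25 m each way for a shift and 180 degrees each way for a turn. Its arguments: {"type":"object","properties":{"targets":{"type":"array","items":{"type":"array","items":{"type":"number"}}}},"required":["targets"]}

```bash
mkdir -p pics; ls
python3 - <<'E'
from rig import *
import cv2
for n in ("scene","side"):
    c=capture(n); cv2.imwrite(f"pics/{n}0.png",cv2.resize(c["color"][:,:,::-1],(800,600),interpolation=cv2.INTER_CUBIC))
    print(n,c["mtx"].tolist(),c["pose"].round(4).tolist())
print(read_state())
E
```

```text
pics
scene [[406.4561841532069, 0.0, 250.14335836687664], [0.0, 406.4561841532069, 199.4107259686387], [0.0, 0.0, 1.0]] [[0.8466, 0.312, -0.4313, 1.0518], [0.5322, -0.4832, 0.6952, -0.743], [0.0085, -0.8181, -0.5751, 0.6715], [0.0, 0.0, 0.0, 1.0]]
side [[402.12783029857536, 0.0, 253.57676504424418], [0.0, 402.12783029857536, 193.5939430904799], [0.0, 0.0, 1.0]] [[0.796, -0.3692, 0.4797, -0.0428], [-0.6053, -0.4914, 0.6262, -0.7953], [0.0045, -0.7888, -0.6146, 0.8129], [0.0, 0.0, 0.0, 1.0]]
{'time_s': 0.1, 'joint_positions': array([-1.02259176e+01,  3.02722100e+01,  8.21483294e+01, -1.39880466e-03,
        6.76905296e+01, -1.02263033e+01]), 'qvel': array([ 0.03392399, -0.12854062, -0.21505761,  0.02511269,  0.08687379,
        0.03266695]), 'tau': array([-3.02360622e-04, -4.40987206e+01, -1.77151054e+01,  6.34850166e-02,
        5.34114777e-02, -3.85449334e-05]), 'position': array([6.24357475e-01, 1.53588148e-04, 2.29688785e-01]), 'tcp_rot': array([[-1.57126440e-05,  9.99998173e-01, -1.91173576e-03],
       [ 9.99999948e-01,  1.63280942e-05,  3.21917523e-04],
       [ 3.21948150e-04, -1.91173060e-03, -9.99998121e-01]]), 'force': array([-0.54157961,  0.25473918, -0.00350712]), 'moment': array([ 0.02405451, -0.00378391,  0.08332548]), 'grasp_force': 0.0, 'opening': 0.9999975490274222}
```

View pics/scene0.png

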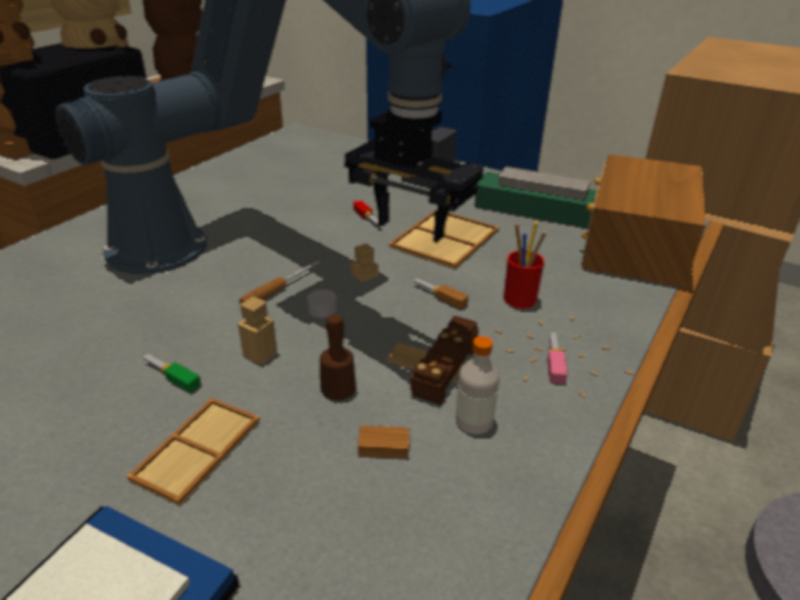

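View pics/side0.png

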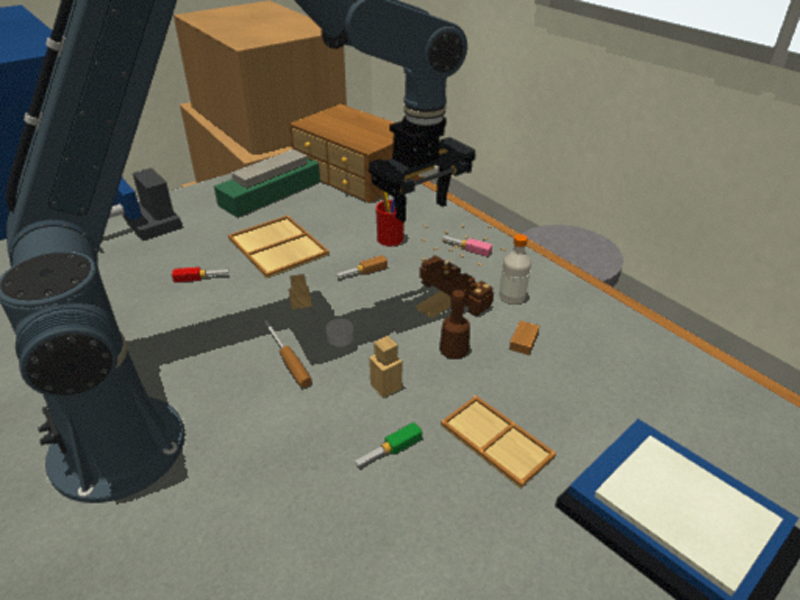

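```bash
cat > h.py <<'E'
from rig import *
import numpy as np, cv2
S=512/800
def ray(c,u,v):
    d=c["pose"][:3,:3]@np.linalg.solve(c["mtx"],[u,v,1]); return c["pose"][:3,3],d
def onz(c,u,v,z):
    o,d=ray(c,u,v); return (o+d*(z-o[2])/d[2])
def tri(c1,p1,c2,p2):
    A=[];b=[]
    for c,p in((c1,p1),(c2,p2)):
        o,d=ray(c,*p); d=d/np.linalg.norm(d); M=np.eye(3)-np.outer(d,d); A.append(M); b.append(M@o)
    return np.linalg.lstsq(np.vstack(A),np.hstack(b),rcond=None)[0]
def proj(c,P):
    q=c["mtx"]@(c["pose"][:3,:3].T@(np.asarray(P)-c["pose"][:3,3])); return q[:2]/q[2]
def top(c,z,x0,x1,y0,y1,ppm=1000):
    # top view: image up = +x, image left = +y
    W=int((y1-y0)*ppm);H=int((x1-x0)*ppm)
    w=[(x1,y1),(x1,y0),(x0,y0),(x0,y1)]
    src=np.float32([proj(c,(a,b,z)) for a,b in w]); dst=np.float32([(0,0),(W,0),(W,H),(0,H)])
    return cv2.warpPerspective(c["color"],cv2.getPerspectiveTransform(src,dst),(W,H),flags=cv2.INTER_CUBIC)[:,:,::-1].copy()
def grid(im,x1,y1,ppm=1000,st=.05):
    H,W=im.shape[:2]
    for k in range(-40,41):
        v=int((x1-k*st)*ppm);u=int((y1-k*st)*ppm)
        if 0<=v<H: cv2.line(im,(0,v),(W,v),(255,255,0),1); cv2.putText(im,f"{k*st:.2f}",(0,v-2),0,.4,(0,0,255))
        if 0<=u<W: cv2.line(im,(u,0),(u,H),(255,255,0),1); cv2.putText(im,f"{k*st:.2f}",(u+1,10),0,.4,(0,0,255))
    return im
E
python3 - <<'E'
from h import *
a=capture("scene");b=capture("side")
def rep(n,s,d,z):
    for p,q in zip(s,d):
        p=np.array(p)*S;q=np.array(q)*S
        print(n,onz(a,*p,z).round(3)[:2],onz(b,*q,z).round(3)[:2],"tri",tri(a,p,b,q).round(3))
rep("long",[(390,242),(445,213),(498,230),(455,265)],[(229,237),(285,217),(328,250),(268,274)],.012) if 0 else None
for n,s,d,z in [("long",[(390,242),(445,213),(498,230),(455,265)],[(268,274),(229,237),(285,217),(328,250)],.012),
 ("sq",[(130,475),(209,400),(259,418),(178,500)],[(521,484),(442,422),(475,398),(555,454)],.012)]: rep(n,s,d,z)
rep("mallet top",[(335,320)],[(459,294)],.138)
rep("tallhead",[(254,303)],[(386,343)],.105)
rep("gouge end",[(468,298)],[(386,261)],.012);rep("gouge tip",[(416,281)],[(339,276)],.012)
rep("long chisel",[(242,298),(317,264)],[(308,382),(268,324)],.012)
rep("totem",[(430,397),(468,322)],[(488,310),(424,262)],.02)
E
```

```text
long [0.418 0.272] [0.419 0.271] tri [0.419 0.271 0.012]
long [0.451 0.459] [0.417 0.463] tri [ 0.431  0.5   -0.011]
long [0.589 0.449] [0.57  0.466] tri [ 0.578  0.481 -0.001]
long [0.579 0.263] [0.576 0.273] tri [0.576 0.272 0.009]
sq [ 0.468 -0.449] [ 0.463 -0.449] tri [ 0.465 -0.447  0.009]
sq [ 0.451 -0.289] [ 0.447 -0.283] tri [ 0.447 -0.285  0.01 ]
sq [ 0.539 -0.278] [ 0.528 -0.276] tri [ 0.533 -0.272  0.005]
sq [ 0.552 -0.443] [ 0.547 -0.442] tri [ 0.549 -0.441  0.009]
mallet top [ 0.596 -0.159] [ 0.588 -0.155] tri [ 0.591 -0.153  0.134]
tallhead [ 0.433 -0.155] [ 0.428 -0.153] tri [ 0.43  -0.151  0.102]
gouge end [0.655 0.17 ] [0.656 0.156] tri [0.658 0.16  0.014]
gouge tip [0.543 0.168] [0.539 0.171] tri [0.541 0.173 0.009]
long chisel [ 0.302 -0.059] [ 0.317 -0.068] tri [ 0.314 -0.072  0.021]
long chisel [0.343 0.115] [0.337 0.118] tri [0.338 0.121 0.008]
totem [ 0.731 -0.112] [ 0.71  -0.119] tri [ 0.725 -0.103  0.006]
totem [0.693 0.091] [0.715 0.093] tri [0.701 0.075 0.034]
```

Run:
```python
from h import *
b=capture("side");w=capture("wrist")
R=(.37,.77,-.3,.3)
# side top view at z=.012, two trays
im=np.vstack([grid(top(w,.012,*R,1000),R[1],R[3])])
cv2.imwrite("pics/w0.png",im)
print(w["pose"].round(3).tolist(),[onz(w,u,v,0).round(2) for u,v in((0,0),(511,0),(511,383),(0,383))])
l=grid(top(b,.012,.38,.64,.22,.5,1400),.64,.5,1400); s=grid(top(b,.012,.38,.64,-.47,-.19,1400),.64,-.19,1400)
cv2.imwrite("pics/trays.png",np.hstack([l,s]))
```

```text
[[1.0, -0.0, 0.0, 0.625], [-0.0, -0.96, -0.282, 0.077], [0.001, 0.282, -0.96, 0.384], [0.0, 0.0, 0.0, 1.0]] [array([0.37, 0.17, 0.  ]), array([0.89, 0.17, 0.  ]), array([ 0.99, -0.32,  0.  ]), array([ 0.27, -0.32, -0.  ])]
```

View pics/w0.png

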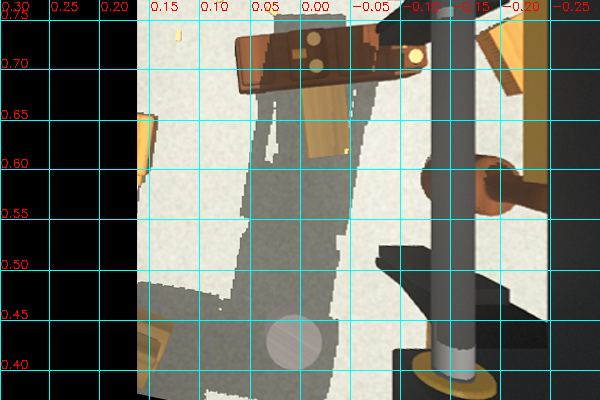

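View pics/trays.png

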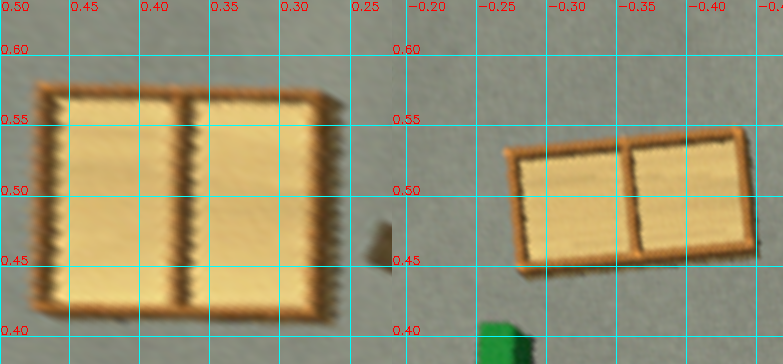

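Run:
```python
from h import *
a=capture("scene");b=capture("side");w=capture("wrist")
A=grid(top(w,.010,.59,.74,-.1,.1,2000),.74,.1,2000,.02)
B=grid(top(w,.034,.59,.74,-.1,.1,2000),.74,.1,2000,.02)
C=grid(top(b,.105,.36,.51,-.22,-.08,2000),.51,-.08,2000,.02)
D=grid(top(a,.105,.36,.51,-.22,-.08,2000),.51,-.08,2000,.02)
cv2.imwrite("pics/p1.png",np.vstack([np.hstack([A,C[:, :280]]),np.hstack([B,D])]))
print(A.shape,C.shape)
```

```text
(300, 400, 3) (300, 280, 3)
```

View pics/p1.png

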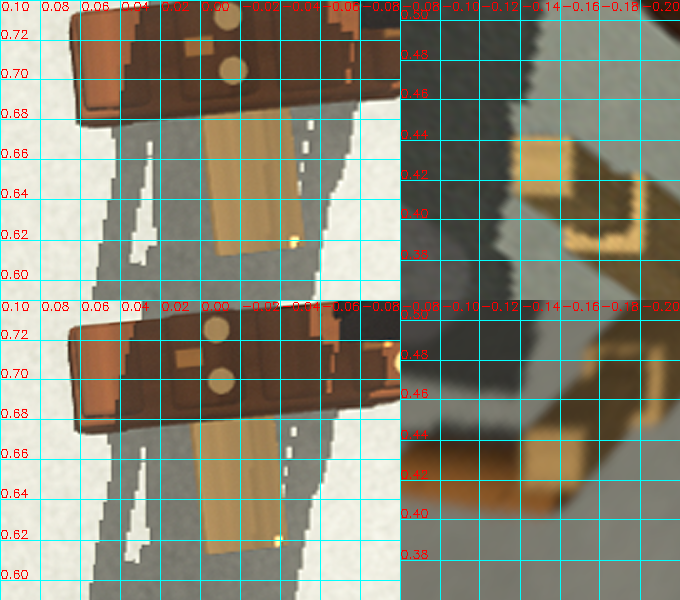

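Emit:
step_arm([
  [1,0.078,-0.108,-0.3,-0.467],
  [1,0.078,-0.108,-0.3,-0.467],
  [1,0.078,-0.108,-0.3,-0.467],
  [1,0.078,-0.108,-0.3,-0.467],
  [1,0.078,-0.108,-0.3,-0.467],
  [1,0.078,-0.108,-0.3,-0.467],
  [1,0.078,-0.108,-0.3,-0.467],
  [1,0.078,-0.108,-0.3,-0.467],
  [1,0.078,-0.108,-0.3,-0.467],
  [1,0.078,-0.108,-0.3,-0.467],
  [1,0.078,-0.108,-0.604,-0.467],
  [1,0.078,-0.108,-0.604,-0.467],
  [1,0.078,-0.108,-0.604,-0.467],
  [1,0.078,-0.108,-0.604,-0.467],
])

```text
time_s: 1.85
position: [0.6447, -0.027, 0.0796]
tcp_rot: [[0.995, 0.103, -0.0], [0.103, -0.995, 0.0], [-0.0, -0.0, -1.0]]
force: [0.7, 0.0, -0.1]
opening: 0.999
grasp_force: 0.0
```

Run:
```python
from h import *
s=read_state();print(s["position"],s["tcp_rot"].round(3).tolist(),s["joint_positions"].round(1))
w=capture("wrist");b=capture("side");a=capture("scene")
A=grid(top(w,.010,.57,.74,-.12,.06,2000),.74,.06,2000,.02)
x,y,_=s["position"]
G=np.vstack([grid(top(c,.012,.52,.68,.1,.22,2000),.68,.22,2000,.02) for c in(a,b)])
o=np.zeros((max(A.shape[0],G.shape[0]),A.shape[1]+G.shape[1],3),np.uint8);o[:A.shape[0],:A.shape[1]]=A
o[:G.shape[0],A.shape[1]:]=G;cv2.imwrite("pics/p2.png",o[:600])
```

```text
[ 0.64473288 -0.02700732  0.0796128 ] [[0.995, 0.103, -0.0], [0.103, -0.995, 0.0], [-0.0, -0.0, -1.0]] [-12.3  42.5  85.5   0.   52.1  71.8]
```

View pics/p2.png

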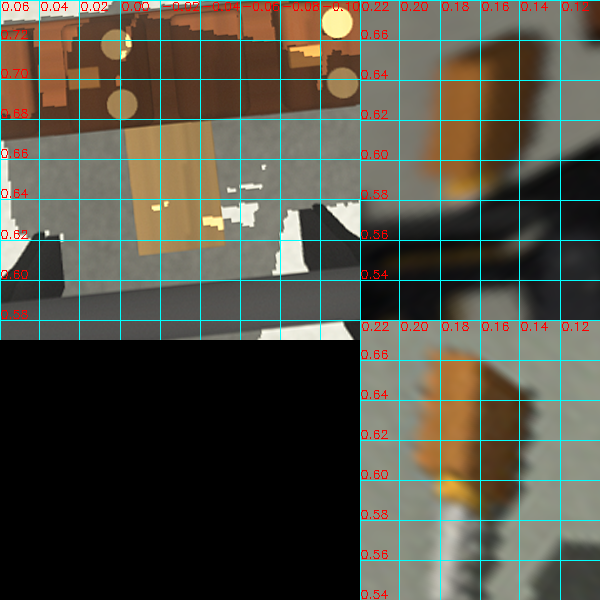

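Emit:
step_arm([
  [1,0,0,-0.15,0],
  [1,0,0,-0.25,0],
  [1,0,0,-0.28,0],
  [1,0,0,-0.28,0],
  [1,0,0,-0.28,0],
  [-1,0,0,-0.28,0],
  [-1,0,0,-0.28,0],
  [-1,0,0,-0.28,0],
  [-1,0,0,-0.28,0],
  [-1,0,0,-0.28,0],
  [-1,0,0,-0.28,0],
  [-1,0,0,-0.28,0],
  [-1,0,0,-0.28,0],
])

```text
time_s: 3.3
position: [0.6444, -0.027, 0.0095]
tcp_rot: [[0.995, 0.103, -0.0], [0.103, -0.995, 0.0], [-0.0, -0.0, -1.0]]
force: [0.5, 0.3, 0.5]
opening: 0.501
grasp_force: 30.0
```

Emit:
step_arm([
  [-1,-0.016,-0.0017,0,0],
  [-1,-0.04,-0.004,0,0],
  [-1,-0.07,-0.007,0,0],
  [-1,-0.1,-0.0103,0,0],
  [-1,-0.13,-0.0134,0,0],
  [-1,-0.16,-0.0165,0,0],
  [-1,-0.19,-0.0196,0,0],
  [-1,-0.22,-0.0227,0,0],
  [-1,-0.25,-0.0258,0,0],
  [-1,-0.28,-0.029,0,0],
  [-1,-0.3,-0.031,0,0],
  [-1,-0.32,-0.033,0,0],
  [-1,-0.32,-0.033,0,0],
])

```text
time_s: 4.6
position: [0.5636, -0.0352, 0.0095]
tcp_rot: [[0.995, 0.103, -0.001], [0.103, -0.995, 0.0], [-0.001, -0.0, -1.0]]
force: [0.3, -0.2, -1.0]
opening: 0.497
grasp_force: 30.0
```

Run:
```python
from h import *
s=read_state();print(s["position"])
w=capture("wrist");b=capture("side")
A=grid(top(w,.010,.5,.76,-.15,.10,1500),.76,.10,1500,.02)
B=grid(top(b,.010,.5,.76,-.15,.10,1500),.76,.10,1500,.02)
cv2.imwrite("pics/p3.png",np.hstack([A,B]))
```

```text
[ 0.56356133 -0.03517388  0.00951641]
```

View pics/p3.png

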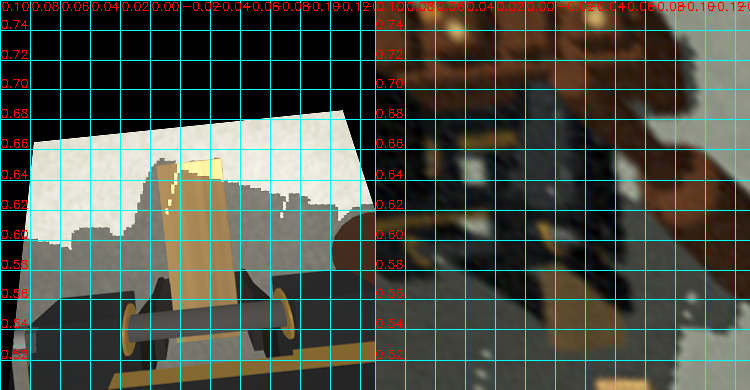

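Emit:
step_arm([
  [-1,0,0,0.16,0],
  [-1,0,0,0.36,0],
  [-1,0,0,0.56,0],
  [-1,0,0.1,0.6,-0.043],
  [-1,-0.1,0.25,0.6,-0.043],
  [-1,-0.2,0.4,0.6,-0.043],
  [-1,-0.3,0.6,0.6,-0.043],
  [-1,-0.388,0.8,0.6,-0.043],
  [-1,-0.388,1,0.6,-0.043],
  [-1,-0.388,1,0.6,-0.043],
  [-1,-0.388,1,0.6,-0.043],
])

```text
time_s: 5.8
position: [0.4676, 0.2165, 0.1597]
tcp_rot: [[1.0, -0.027, 0.001], [-0.027, -1.0, 0.0], [0.001, -0.0, -1.0]]
force: [0.6, -0.2, -0.1]
opening: 0.5
grasp_force: 30.0
```

Emit:
step_arm([
  [-1,0,0.2,0,0],
  [-1,0,0.36,0,0],
  [-1,0,0.5,0,0],
  [-1,0,0.65,0,0],
  [-1,0,0.75,0,0],
  [-1,0,0.828,0,0],
  [-1,0,0.828,0,0],
  [-1,0,0.828,0,0],
])

```text
time_s: 6.6
position: [0.4682, 0.4201, 0.1591]
tcp_rot: [[0.999, -0.032, -0.001], [-0.032, -0.999, -0.001], [-0.0, 0.001, -1.0]]
force: [0.3, -0.4, -0.6]
opening: 0.502
grasp_force: 30.0
```

Run:
```python
from h import *
s=read_state();print(s["position"],s["opening"],s["joint_positions"].round(1))
w=capture("wrist");b=capture("side")
A=grid(top(w,.012,.40,.66,.24,.5,1500),.66,.5,1500,.02)
B=grid(top(b,.012,.40,.66,.24,.5,1500),.66,.5,1500,.02)
cv2.imwrite("pics/p4.png",np.hstack([A,B]))
```

```text
[0.46823716 0.42011605 0.15911782] 0.5015689850500662 [ 3.180e+01  3.530e+01  8.520e+01 -1.000e-01  5.950e+01  1.237e+02]
```

View pics/p4.png

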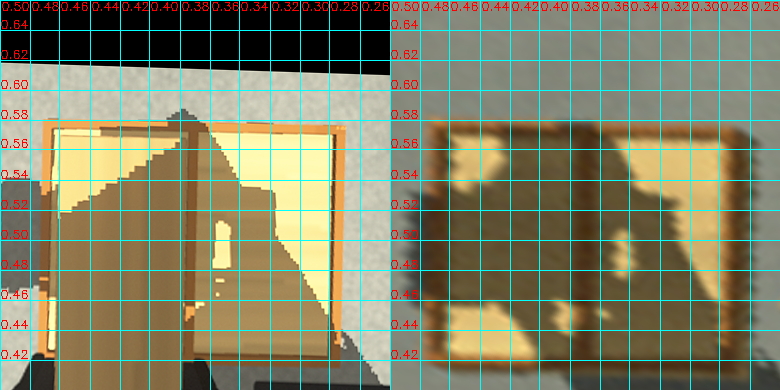

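Emit:
step_arm([
  [-1,0.006,0,-0.15,0],
  [-1,0.006,0,-0.3,0],
  [-1,0.006,0,-0.42,0],
  [-1,0.006,0,-0.5,0],
  [-1,0.006,0,-0.55,0],
  [-1,0.006,0,-0.572,0],
  [-1,0.006,0,-0.572,0],
  [-1,0.006,0,-0.572,0],
  [-1,0.006,0,-0.572,0],
])

```text
time_s: 7.6
position: [0.4698, 0.4223, 0.0178]
tcp_rot: [[1.0, -0.031, 0.002], [-0.031, -1.0, 0.001], [0.002, -0.001, -1.0]]
force: [-0.6, 0.2, 0.3]
opening: 0.5
grasp_force: 30.0
```

Emit:
step_arm([
  [-1,0,0,-0.005,0],
  [-1,0,0,-0.005,0],
  [0.2,0,0,-0.005,0],
  [0.2,0,0,-0.005,0],
  [0.2,0,0,-0.005,0],
  [0.2,0,0,-0.005,0],
  [0.2,0,0,-0.005,0],
  [0.2,0,0,0.04,0],
  [0.2,0,0,0.14,0],
  [0.2,0,0,0.3,0],
  [1,0,-0.1,0.5,0],
  [1,0,-0.3,0.56,0],
  [1,0.1,-0.5,0.56,0],
  [1,0.2,-0.7,0.56,0],
  [1,0.3,-0.85,0.56,0],
  [1,0.5,-1,0.56,0],
  [1,0.6,-1,0.56,0],
  [1,0.6,-1,0.56,0],
  [1,0.6,-1,0.56,0],
])

```text
time_s: 9.5
position: [0.6195, 0.1709, 0.157]
tcp_rot: [[0.999, -0.033, 0.0], [-0.033, -0.999, 0.0], [0.0, -0.0, -1.0]]
force: [-0.9, -0.6, -0.8]
opening: 0.996
grasp_force: 0.0
```

Run:
```python
from h import *
s=read_state();print(s["position"],s["opening"])
w=capture("wrist");b=capture("side")
A=grid(top(w,.012,.5,.70,.08,.28,2000),.70,.28,2000,.02)
B=grid(top(b,.012,.40,.60,.28,.48,2000),.60,.48,2000,.02)
cv2.imwrite("pics/p5.png",np.hstack([A,B]))
```

```text
[0.61954681 0.17092311 0.15695287] 0.9963110137660466
```

View pics/p5.png

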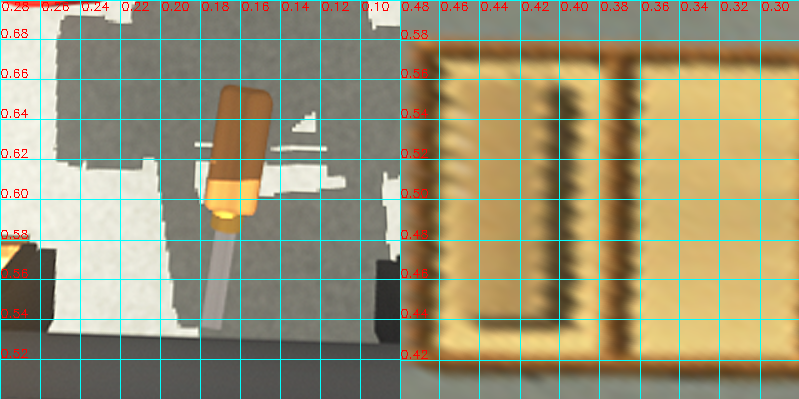

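Emit:
step_arm([
  [1,0.024,-0.043,-0.15,-0.036],
  [1,0.024,-0.043,-0.3,-0.036],
  [1,0.024,-0.043,-0.42,-0.036],
  [1,0.024,-0.043,-0.5,-0.036],
  [1,0.024,-0.043,-0.55,-0.036],
  [1,0.024,-0.043,-0.578,-0.036],
  [1,0.024,-0.043,-0.578,-0.036],
  [1,0.024,-0.043,-0.578,-0.036],
  [-1,0.024,-0.043,-0.578,-0.036],
  [-1,0.024,-0.043,-0.578,-0.036],
  [-1,0.024,-0.043,-0.578,-0.036],
  [-1,0.024,-0.043,-0.578,-0.036],
  [-1,0.024,-0.043,-0.578,-0.036],
  [-1,0.024,-0.043,-0.578,-0.036],
  [-1,0.024,-0.043,-0.578,-0.036],
  [-1,0.024,-0.043,-0.578,-0.036],
])

```text
time_s: 11.2
position: [0.625, 0.161, 0.012]
tcp_rot: [[0.99, -0.144, -0.0], [-0.144, -0.99, 0.0], [-0.0, 0.0, -1.0]]
force: [0.4, 0.6, -0.5]
opening: 0.359
grasp_force: 0.0
```

Emit:
step_arm([
  [-1,0,0,0,0],
  [-1,0,0,0,0],
  [-1,0,0,0,0],
  [-1,0,0,0,0],
  [-1,0,0,0.1,0],
  [-1,0,0,0.25,0.02],
  [-1,0,0.05,0.4,0.039],
  [-1,-0.1,0.2,0.5,0.039],
  [-1,-0.2,0.35,0.5,0.039],
  [-1,-0.3,0.5,0.5,0.039],
  [-1,-0.392,0.647,0.5,0.039],
  [-1,-0.392,0.647,0.4,0.039],
  [-1,-0.392,0.647,0.3,0.039],
  [-1,-0.392,0.647,0.2,0.039],
  [-1,-0.392,0.647,0.1,0.039],
  [-1,-0.392,0.647,0.06,0.039],
  [-1,-0.392,0.647,0.06,0.039],
  [-1,-0.392,0.647,0.06,0.039],
])

```text
time_s: 13.0
position: [0.5276, 0.3229, 0.0276]
tcp_rot: [[1.0, -0.022, 0.001], [-0.022, -1.0, 0.0], [0.001, -0.0, -1.0]]
force: [-0.1, 0.7, -0.4]
opening: 0.298
grasp_force: 30.0
```

Emit:
step_arm([
  [-1,0,0,-0.02,0],
  [-1,0,0,-0.034,0],
  [-1,0,0,-0.034,0],
  [-1,0,0,-0.034,0],
  [0.04,0,0,-0.034,0],
  [0.04,0,0,-0.034,0],
  [0.04,0,0,-0.034,0],
  [0.04,0,0,-0.034,0],
  [0.04,0,0,-0.034,0],
  [0.04,0,0,0.02,0],
  [0.04,0,0,0.15,0],
  [0.04,0,0,0.35,0],
  [1,0,-0.1,0.55,0],
  [1,0,-0.3,0.75,0],
  [1,0,-0.5,0.95,0],
  [1,0,-0.7,1,0.05],
  [1,0,-0.9,1,0.1],
  [1,0,-1,1,0.15],
  [1,0,-1,1,0.2],
  [1,0,-1,1,0.25],
])

```text
time_s: 15.0
position: [0.5274, 0.0693, 0.2791]
tcp_rot: [[0.766, 0.643, 0.003], [0.643, -0.766, -0.001], [0.001, 0.003, -1.0]]
force: [-0.3, 0.2, 0.2]
opening: 0.992
grasp_force: 0.0
```

Emit:
step_arm([
  [1,0,-0.1,0,0.05],
  [1,0,-0.2,0,0.1],
  [1,0,-0.35,0,0.15],
  [1,0,-0.5,0,0.2],
  [1,0,-0.6,0,0.25],
  [1,0,-0.68,0,0.287],
  [1,0,-0.68,0,0.287],
  [1,0,-0.68,0,0.287],
  [1,0,-0.68,0,0.287],
])

```text
time_s: 15.9
position: [0.5267, -0.0962, 0.2774]
tcp_rot: [[-0.026, 1.0, 0.0], [1.0, 0.026, 0.0], [0.0, 0.0, -1.0]]
force: [-0.8, 0.0, -0.0]
opening: 0.998
grasp_force: 0.0
```

Run:
```python
from h import *
s=read_state();print(s["position"],s["tcp_rot"].round(3).tolist(),s["joint_positions"].round(1))
w=capture("wrist");b=capture("side")
print(w["pose"][:3,3])
A=grid(top(w,.125,.52,.66,-.23,-.09,2000),.66,-.09,2000,.02)
C=grid(top(w,.105,.36,.50,-.22,-.08,2000),.50,-.08,2000,.02)
B=grid(top(b,.012,.40,.60,.26,.48,1250),.60,.48,1250,.02)
o=np.zeros((560,560,3),np.uint8);o[:280,:280]=A;o[:280,280:]=C;o[280:280+B.shape[0],:B.shape[1]]=B
o[280:,280:]=grid(top(w,.07,.52,.66,-.23,-.09,2000),.66,-.09,2000,.02)
cv2.imwrite("pics/p6.png",o)
```

```text
[ 0.52667555 -0.09619933  0.27740098] [[-0.026, 1.0, 0.0], [1.0, 0.026, 0.0], [0.0, 0.0, -1.0]] [-22.3  20.1  91.7   0.   68.2 -23.9]
[ 0.52456241 -0.0195613   0.43152742]
```

View pics/p6.png

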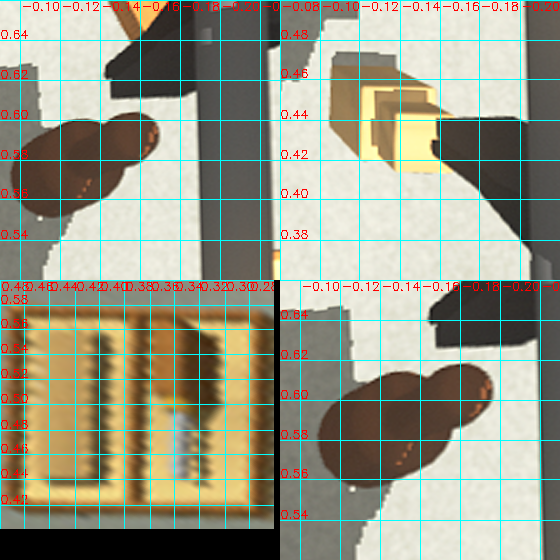

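Emit:
step_arm([
  [1,0.128,-0.12,0,0.02],
  [1,0.256,-0.238,0,0.021],
  [1,0.256,-0.238,-0.1,0.021],
  [1,0.256,-0.238,-0.25,0.021],
  [1,0.256,-0.238,-0.4,0.021],
  [1,0.256,-0.238,-0.55,0.021],
  [1,0.256,-0.238,-0.65,0.021],
  [1,0.256,-0.238,-0.734,0.021],
  [1,0.256,-0.238,-0.734,0.021],
  [1,0.256,-0.238,-0.734,0.021],
  [-1,0.256,-0.238,-0.734,0.021],
  [-1,0.256,-0.238,-0.734,0.021],
  [-1,0.256,-0.238,-0.734,0.021],
  [-1,0.256,-0.238,-0.734,0.021],
  [-1,0.256,-0.238,-0.734,0.021],
  [-1,0.256,-0.238,-0.734,0.021],
  [-1,0.256,-0.238,-0.734,0.021],
  [-1,0.256,-0.238,-0.734,0.021],
  [-1,0.256,-0.238,-0.734,0.021],
  [-1,0.256,-0.238,-0.734,0.021],
])

```text
time_s: 18.0
position: [0.5908, -0.1567, 0.0935]
tcp_rot: [[-0.093, 0.996, -0.0], [0.996, 0.093, 0.0], [0.0, -0.0, -1.0]]
force: [-0.4, 0.3, -0.3]
opening: 0.285
grasp_force: 30.0
```

Emit:
step_arm([
  [-1,0,0,0.05,0],
  [-1,0,0,0.15,0],
  [-1,0,0,0.3,0],
  [-1,-0.03,-0.08,0.35,0],
  [-1,-0.07,-0.2,0.35,0],
  [-1,-0.12,-0.33,0.35,0],
  [-1,-0.17,-0.47,0.35,0],
  [-1,-0.22,-0.61,0.35,0],
  [-1,-0.27,-0.75,0.35,0],
  [-1,-0.32,-0.88,0.35,0],
  [-1,-0.345,-0.95,0.3,0],
  [-1,-0.356,-0.978,0.2,0],
  [-1,-0.356,-0.978,0.12,0],
  [-1,-0.356,-0.978,0.08,0],
  [-1,-0.356,-0.978,0.08,0],
  [-1,-0.356,-0.978,0.08,0],
])

```text
time_s: 19.6
position: [0.5025, -0.4008, 0.1137]
tcp_rot: [[-0.094, 0.996, 0.0], [0.996, 0.094, -0.0], [-0.0, 0.0, -1.0]]
force: [0.6, -0.1, -2.4]
opening: 0.286
grasp_force: 30.0
```

Run:
```python
from h import *
s=read_state();print(s["position"],s["tcp_rot"].round(3).tolist(),s["opening"])
a=capture("scene");b=capture("side");w=capture("wrist")
R=(.43,.57,-.47,-.25)
I=[grid(top(c,.012,*R,1700),R[1],R[3],1700,.02) for c in(a,b)]
C=grid(top(w,.07,.36,.50,-.22,-.08,1700),.50,-.08,1700,.02)
h,wd=C.shape[:2]
cv2.imwrite("pics/p7.png",np.vstack([np.hstack(I),np.pad(cv2.resize(w["color"][:,:,::-1],(400,300)),((0,0),(0,2*I[0].shape[1]-400),(0,0)))]))
```

```text
[ 0.50251762 -0.40078417  0.11372404] [[-0.094, 0.996, 0.0], [0.996, 0.094, -0.0], [-0.0, 0.0, -1.0]] 0.2857340228437377
```

View pics/p7.png

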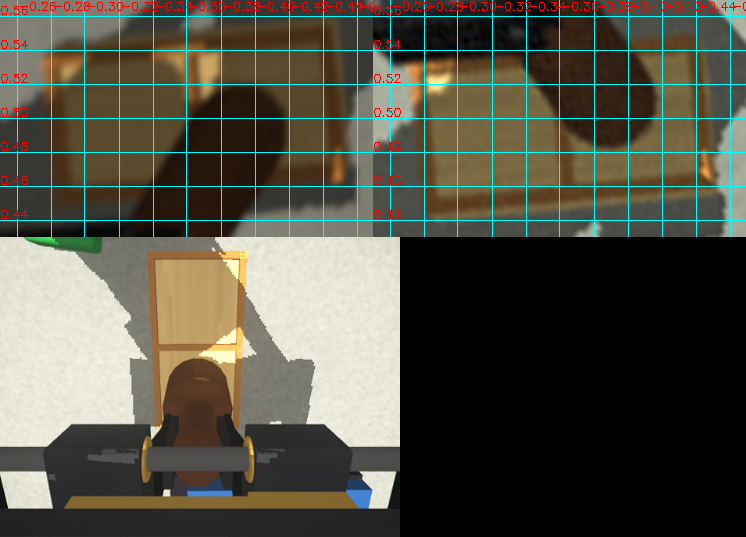

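Emit:
step_arm([
  [-1,0,-0.032,0,0],
  [-1,0,-0.032,-0.02,0],
  [-1,0,-0.032,-0.04,0],
  [-1,0,-0.032,-0.05,0],
  [-1,0,-0.032,-0.055,0],
  [-1,0,-0.032,-0.055,0],
  [-1,0,-0.032,-0.055,0],
  [-1,0,-0.032,-0.055,0],
])

```text
time_s: 20.55
position: [0.502, -0.409, 0.0997]
tcp_rot: [[-0.093, 0.996, -0.0], [0.996, 0.093, 0.0], [0.0, -0.0, -1.0]]
force: [-0.5, 0.1, -2.8]
opening: 0.289
grasp_force: 30.0
```

Emit:
step_arm([
  [-1,0,0,-0.002,0],
  [0.1,0,0,-0.002,0],
  [0.1,0,0,-0.002,0],
  [0.5,0,0,-0.002,0],
  [1,0,0,-0.002,0],
  [1,0,0,-0.002,0],
  [1,0,0,0.05,0],
  [1,0,0,0.2,0],
  [1,0,0,0.4,0],
  [1,0,0,0.55,0],
  [1,0,0.15,0.55,0],
  [1,-0.05,0.3,0.55,0],
  [1,-0.1,0.45,0.55,-0.03],
  [1,-0.16,0.6,0.55,-0.03],
  [1,-0.24,0.75,0.55,-0.03],
  [1,-0.292,0.9,0.55,-0.03],
  [1,-0.292,1,0.55,-0.03],
  [1,-0.292,1,0.55,-0.03],
  [1,-0.292,1,0.55,-0.03],
])

```text
time_s: 22.45
position: [0.4297, -0.1596, 0.2384]
tcp_rot: [[-0.001, 1.0, 0.002], [1.0, 0.001, -0.002], [-0.002, 0.002, -1.0]]
force: [0.9, -0.3, -0.2]
opening: 1.001
grasp_force: 0.0
```

Run:
```python
from h import *
s=read_state();print(s["position"],s["tcp_rot"].round(3).tolist(),s["opening"],s["joint_positions"].round(1))
w=capture("wrist");b=capture("side");a=capture("scene")
C=grid(top(w,.105,.37,.52,-.24,-.08,2000),.52,-.08,2000,.02)
B=grid(top(b,.012,.43,.57,-.47,-.25,1700),.57,-.25,1700,.02)
A=grid(top(a,.012,.43,.57,-.47,-.25,1700),.57,-.25,1700,.02)
o=np.zeros((560,720,3),np.uint8);o[:C.shape[0],:C.shape[1]]=C
o[:B.shape[0],330:330+B.shape[1]]=B;o[300:300+A.shape[0],330:330+A.shape[1]]=A;cv2.imwrite("pics/p8.png",o)
```

```text
[ 0.42969076 -0.15958684  0.2383505 ] [[-0.001, 1.0, 0.002], [1.0, 0.001, -0.002], [-0.002, 0.002, -1.0]] 1.0006384254623961 [-34.4  16.7 104.7  -0.   58.4 -34.4]
```

View pics/p8.png

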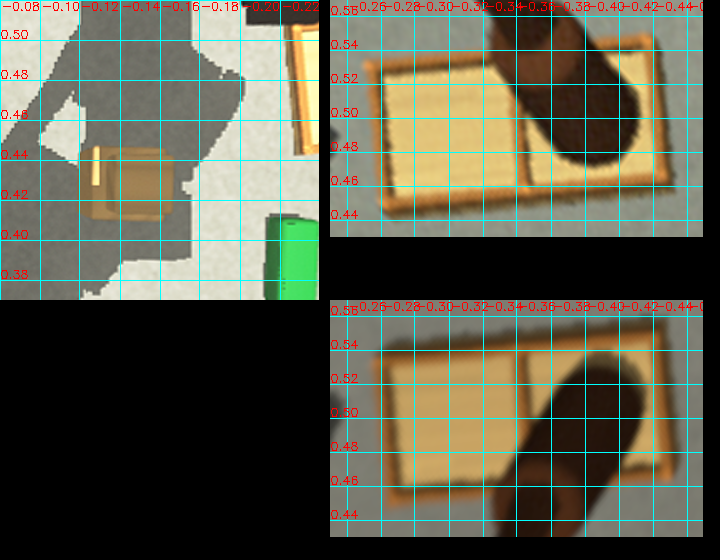

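Emit:
step_arm([
  [1,0.002,0.032,0,0],
  [1,0.002,0.032,-0.15,0],
  [1,0.002,0.032,-0.3,0],
  [1,0.002,0.032,-0.45,0],
  [1,0.002,0.032,-0.56,0],
  [1,0.002,0.032,-0.622,0],
  [1,0.002,0.032,-0.622,0],
  [1,0.002,0.032,-0.622,0],
  [-1,0.002,0.032,-0.622,0],
  [-1,0.002,0.032,-0.622,0],
  [-1,0.002,0.032,-0.622,0],
  [-1,0.002,0.032,-0.622,0],
  [-1,0.002,0.032,-0.622,0],
  [-1,0.002,0.032,-0.622,0],
  [-1,0.002,0.032,-0.622,0],
  [-1,0.002,0.032,-0.622,0],
  [-1,0.002,0.032,-0.622,0],
  [-1,0.002,0.032,-0.622,0],
  [-1,0.002,0.032,-0.622,0],
])

```text
time_s: 24.5
position: [0.4294, -0.1511, 0.0817]
tcp_rot: [[0.001, 1.0, -0.0], [1.0, -0.001, 0.0], [0.0, -0.0, -1.0]]
force: [0.7, 0.4, -0.1]
opening: 0.345
grasp_force: 29.7
```

Emit:
step_arm([
  [-1,0,0,0.05,0],
  [-1,0,0,0.15,0],
  [-1,0,0,0.25,0],
  [-1,0.05,-0.1,0.28,0.01],
  [-1,0.1,-0.23,0.28,0.02],
  [-1,0.15,-0.36,0.28,0.03],
  [-1,0.2,-0.49,0.28,0.03],
  [-1,0.24,-0.6,0.28,0.03],
  [-1,0.256,-0.676,0.25,0.03],
  [-1,0.256,-0.676,0.18,0.03],
  [-1,0.256,-0.676,0.1,0.03],
  [-1,0.256,-0.676,0.06,0.03],
  [-1,0.256,-0.676,0.04,0.03],
  [-1,0.256,-0.676,0.028,0.03],
  [-1,0.256,-0.676,0.028,0.03],
  [-1,0.256,-0.676,0.028,0.03],
  [-1,0.256,-0.676,0.028,0.03],
])

```text
time_s: 26.2
position: [0.4939, -0.3205, 0.0896]
tcp_rot: [[-0.093, 0.996, 0.001], [0.996, 0.093, -0.001], [-0.001, 0.001, -1.0]]
force: [-0.6, -0.3, -0.8]
opening: 0.346
grasp_force: 29.7
```

Lower the last 1.5 mm, release, retreat.

Emit:
step_arm([
  [-1,0,0,-0.006,0],
  [-1,0,0,-0.006,0],
  [-1,0,0,-0.006,0],
  [-0.1,0,0,-0.006,0],
  [-0.1,0,0,-0.006,0],
  [0.3,0,0,-0.006,0],
  [0.3,0,0,-0.006,0],
  [0.3,0,0,0.04,0],
  [0.3,0,0,0.15,0],
  [0.3,0,0,0.3,0],
  [0.3,0,0,0.5,0],
  [0.3,0,0.2,0.6,0],
  [0.3,0,0.4,0.7,0],
  [0.3,0,0.6,0.7,0],
  [0.3,0,0.8,0.7,0],
  [0.3,0,0.9,0.7,0],
  [0.3,0,0.9,0.7,0],
])

```text
time_s: 27.9
position: [0.4922, -0.0907, 0.2648]
tcp_rot: [[-0.098, 0.995, -0.0], [0.995, 0.098, 0.002], [0.002, -0.0, -1.0]]
force: [-0.5, -0.5, -0.0]
opening: 0.654
grasp_force: 0.0
```

Run:
```python
from h import *
b=capture("side");cv2.imwrite("pics/end.png",cv2.resize(b["color"][:,:,::-1],(800,600),interpolation=cv2.INTER_CUBIC))
```

```text
(no output)
```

View pics/end.png

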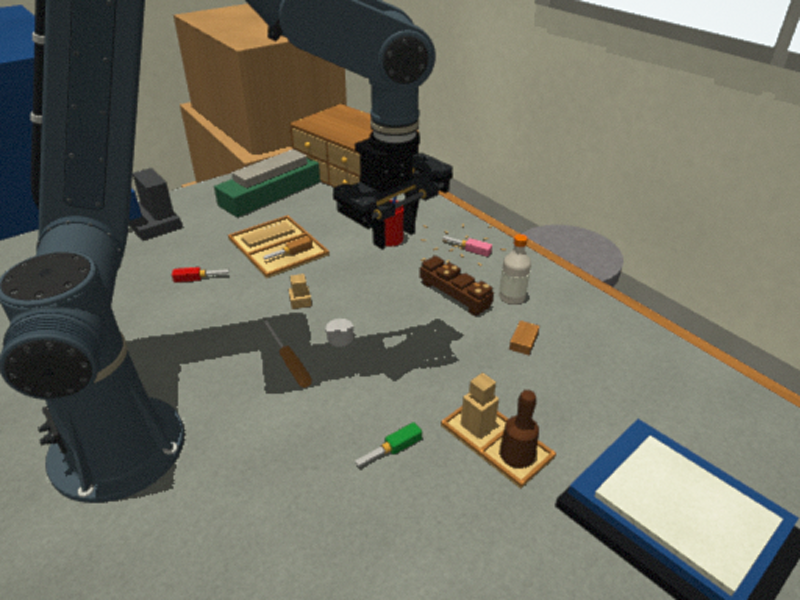

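The final side view shows the panel and gouge in the long tray around (278,243). The figure (480,408) and mallet (520,430) stand in the square tray. The totem (455,285), tin (340,330) and short figure (300,290) look unmoved.

```bash
python3 -c "
from rig import *
print(hand_in())"
```

```text
the job is handed in; nothing more can be done
None
```

The job is handed in: the panel and gouge are laid in the long tray, the mallet and taller figure stand in the square tray, and the totem, shorter figure and tin look unmoved in the last picture; I don't have the verdict.

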